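Fetch the fish tin from behind the soup can and the spice tin

TASK

I want the flat fish tin that lies on the wooden stand behind the soup can and the spice tin. First stand both the soup can and the spice tin aside on the enamel tray, then lay the fish tin flat in the middle of the wooden lunch board, lengthwise along the board, and only then put the soup can and the spice tin back upright on the stand, each exactly where it stood. Don't knock anything over, and leave the pepper mill and the potted plant where they are.

Things in the scene. Friction and masses are not known exactly. Their poses are not given: they have to be found in the camera images.
- soup_can_mid (a point): soup can: upright round food can with a printed paper label, 57 mm in diameter, 72 mm tall, about 0.2 kg; at the start it stands on one of the two cork discs of the stand. The point is its centre, half-way up (36 mm above its foot); z is its upright axis.
- spice_mid (a point): spice tin: upright oblong tin with a printed dark green body and a pale cap, 35 mm thick (along its x), 61 mm wide (along its y), 88 mm tall, about 0.1 kg; best gripped across its thickness in its upper half; at the start it stands on the other cork disc of the stand, its broad face to the front. The point is its centre, half-way up (44 mm above its foot); z is its upright axis.
- fish_tin_mid (a point): fish tin: flat oblong tin with rounded corners and a blue lid, 63 mm wide (along its x), 105 mm long (along its y), 24 mm high (z up), 0.15 kg; it lies on the rear half of the stand, its long side behind the can and the spice tin, about 10 to 30 mm from them. The point is its centre, 12 mm above its underside.
- stand: low wooden condiment stand, fixed: a flat board 190 mm (its x, front to back) by 200 mm (its y), its top surface 12 mm above the counter, with a low rail 10 mm thick along each of the two sides at y = +-94 mm (rails reach 24 mm above the counter) and open at the front and back. Two flush cork discs of 68 mm diameter at x = -35 mm, y = +-44 mm. Origin: centre of its underside on the counter; x points to the back (away from the robot), z up.
- tray: white enamel tray with a dark blue edge, fixed, where things are set aside: 221 mm along its x by 376 mm along its y, flat floor 2 mm above the counter, rim 26 mm high. Origin: centre of its underside; z up. Its long side runs roughly away from the robot. The can and the spice tin may stand anywhere on the floor of the tray.
- lunch_board: light wooden lunch board, fixed: 210 mm long (its x), 140 mm wide (its y), 12 mm thick, with a small metal-rimmed dark hanging hole near the end at x = +88 mm. Origin: centre of its underside; z up; its top is 12 mm above the origin.
- mill_mid (a point): turned wooden pepper mill (the one nearest the middle of the counter), 58 mm in diameter, 150 mm tall, standing loose beyond the work: leave it alone. The point is its centre, half-way up.
- plant_mid (a point): small potted plant in a clay pot, 72 mm in diameter, 76 mm tall, standing loose beyond the work: leave it alone. The point is its centre, half-way up.
Mind the look-alikes: they are no part of the job. There is more than one size of the part that bears fish_tin_mid; the job needs the largest.

How it is judged:
On the way, in this order (a step that is already met when the one before it is completed fails the run):
1. the soup can and the spice tin both stand upright and released on the tray, while the fish tin is still where it lay (x of soup_can_mid in the frame of tray between -0.095 and 0.095 m and y of soup_can_mid in the frame of tray between -0.17 and 0.17 m and z of soup_can_mid in the frame of tray between 0.028 and 0.048 m and x of spice_mid in the frame of tray between -0.095 and 0.095 m and y of spice_mid in the frame of tray between -0.17 and 0.17 m and z of spice_mid in the frame of tray between 0.036 and 0.056 m and angle between each of soup_can_mid, spice_mid's own z axis and vertical below 0.15 rad and contact force between the fingers and soup_can below 0.1 N and contact force between the fingers and spice below 0.1 N and distance of fish_tin_mid from where it was at the start of the episode below 0.02 m), for 0.2 s.
2. the fish tin lies released in the middle of the lunch board, lengthwise, while the can and the spice tin still stand on the tray (horizontal distance between fish_tin_mid and lunch_board below 0.015 m and z of fish_tin_mid in the frame of lunch_board between 0.016 and 0.032 m and angle between each of fish_tin_mid, soup_can_mid, spice_mid's own z axis and vertical below 0.15 rad and angle between the y axis of fish_tin_mid and the x axis of lunch_board, either way round below 0.25 rad and contact force between the fingers and fish_tin below 0.1 N and x of soup_can_mid in the frame of tray between -0.095 and 0.095 m and y of soup_can_mid in the frame of tray between -0.17 and 0.17 m and z of soup_can_mid in the frame of tray between 0.028 and 0.048 m and x of spice_mid in the frame of tray between -0.095 and 0.095 m and y of spice_mid in the frame of tray between -0.17 and 0.17 m and z of spice_mid in the frame of tray between 0.036 and 0.056 m and contact force between the fingers and soup_can below 0.1 N and contact force between the fingers and spice below 0.1 N), for 0.2 s.
At the end, for the whole second after the job is handed in: The soup can and the spice tin each stand upright (within 0.15 rad), released, within 15 mm of where they stood at the start; the fish tin lies flat (0.15 rad) on the lunch board, its centre within 15 mm of the board's centre and its long axis within 0.25 rad of the board's long axis; all at rest (distance of each of soup_can_mid, spice_mid from where it was at the start of the episode below 0.015 m and angle between each of soup_can_mid, spice_mid, fish_tin_mid's own z axis and vertical below 0.15 rad and contact force between the fingers and soup_can below 0.1 N and contact force between the fingers and spice below 0.1 N and horizontal distance between fish_tin_mid and lunch_board below 0.015 m and z of fish_tin_mid in the frame of lunch_board between 0.016 and 0.032 m and angle between the y axis of fish_tin_mid and the x axis of lunch_board, either way round below 0.25 rad and contact force between the fingers and fish_tin below 0.1 N and linear speed of each of soup_can, spice, fish_tin below 0.02 m/s); the robot touches nothing.
It fails at once if the soup can, the spice tin or the fish tin is tipped over (more than 0.7 rad) (angle between any of soup_can_mid, spice_mid, fish_tin_mid's own z axis and vertical above 0.7 rad).
It fails at once if the pepper mill or the potted plant is shifted or tipped by more than 20 mm (distance of any of mill_mid, plant_mid from where it was at the start of the episode above 0.02 m).
It also fails if it takes over 120 s, if anything falls off the work surface, if the arm or the gripper's body presses on something with over 40 N, if the wrist force passes 120 N, or if a joint passes its speed limit or range.

ROBOT

A 7-joint arm with a two-finger parallel gripper is mounted at the origin on a cart in front of the work surface, level with it; the furniture and walls round the work are solid. World frame = base frame: x ahead of the robot, y to its left, z up, the work surface at z = 0. Lengths are in m, angles in rad, forces in N, time in s.
With the tool pointing down it reaches from about 0.425 to 1.025 m from the base axis. Payload 9.4 kg.
Tool frame: the origin (TCP) lies at the very end of the fingers, on their centre line; the grasp point (between the pads) lies 19 mm behind it; z points along the fingers, y is the line along which they close (so a half turn about z gives the same grasp; the last joint's range is limited). The gripper opens to 85 mm and grips with 20 to 120 N. Pads are 22 mm wide; open, the fingers measure 114 mm over their backs; the gripper's body (76 mm by 85 mm) begins 54 mm behind the grasp point. The pads swing forward as they close: fully open they stand 13 mm farther back than shut.
Start: joints at [-1.273, 0.599, -0.003, 1.599, 0.002, 0.943, -0.08], TCP at [0.265, 0.675, 0.231] pointing down, gripper open.
Joint ranges: [-2.57, 2.57], [-0.35, 1.97], [-1.29, 1.29], [0.11, 2.56], [-1.05, 4.19], [0.11, 1.86], [-2.63, 2.63]. Speed limits (rad/s): [2.22, 2.22, 3.01, 3.01, 3.14, 3.14, 3.14].

INTERFACE

Orientations are given as a rotation vector (axis times angle).
In Python, from station import robot gives the robot as it stands. The module is installed in compiled form; this text tells all that it offers.
- The arm moves only by the shell command python3 -m pendant 'ROWS' [FORCE]. ROWS is JSON, a list of rows, each a list of 3 entries, a list of its own where there are three numbers: the shift along the tool's x, y, z in units of 0.02 m (1.0 is 0.02 m), then the turn, a rotation vector about the tool's x, y, z in units of 5 degrees (1.0 is 5 degrees), then the opening, from -1 (shut) to 1 (fully open). In form: [[[x, y, z], [ax, ay, az], jaw], ...]. A call has 1 to 10 rows; each row shifts and turns the commanded pose from where the row before left it, along the tool's axes as they then stand; what a row does not reach is not made up. A row lasts 1/12 s, in which the tool goes at most 41.7 mm and 7.16 degrees, less where a joint would pass 70% of its speed; a pose out of reach is approached as far as the arm can. A call with a number of a shift or a turn outside -1 to 1 is refused whole. A call with a gripper value outside its range is refused whole. The fingers move at their own pace and stop on an object; FORCE is the grip in N (left out, the last holds). Time passes only in rows, so rows that do not move let the fingers close. It gives the time, the measured TCP pose, the force, the opening and the grip force at its end, in the units of the state.
- robot.sense(): the state, without advancing time (a new reading comes with each control period).
- robot.read_camera(name): name is "scene" or "top" or "wrist"; returns a dict with "color" (480x640x3 uint8, blue, green, red), "camera_matrix" (3x3 intrinsics, pixels), "R" (3x3) and "t" (3): a world point X has camera coordinates R X + t. Camera axes: x right, y down, z forward; pixel columns grow to the right and rows downward; lengths in m; the calibration is good to about 2 mm. A picture is of the moment at which its call begins. There is no depth.
- robot.hand_in(): hands the job in; it is judged then, once.
The state is a dict: "clock": time; "joint_pos": joint angles; "joint_velocities": joint speeds; "tau": joint torques, N m; "tool_pos": TCP position; "tcp_rot": TCP orientation; "force": force on the tool from outside, world axes, zero at the start; "ft_torque": the same for the moment, N m; "opening": opening from 0.0 (shut) to 1.0 (fully open); "finger_force": force on a finger pad.
Only numpy, scipy, OpenCV 4.12 (cv2) and the standard library are available. Lean on these libraries where they do the work, as an engineer would, in place of code of your own. Each camera call takes 0.05 s, during which the arm holds its last target. There are 200 camera calls.

## Working session

There is one attempt and no reset: what is moved stays moved. The work goes in short steps, Python scripts to look and compute and a shell command to move; the robot and the scene stay as the last step left them, time stands still between calls to the robot, and variables do not carry over. Pictures are saved under pics/ and viewed, at most 14 in all, crops included, and the job is handed in when it is done.

```bash
mkdir -p pics; cat > h.py <<'E'
import numpy as np, cv2, sys
from station import robot
from scipy.spatial.transform import Rotation as Rn
def snap(n,f):
    c=robot.read_camera(n); cv2.imwrite('pics/'+f+'.png',c['color']); np.savez('pics/'+f+'.npz',K=c['camera_matrix'],R=c['R'],t=c['t']); return c
def ray(f,u,v,z):
    d=np.load('pics/'+f+'.npz'); R=d['R'];C=-R.T@d['t']
    r=R.T@np.linalg.inv(d['K'])@[u,v,1]; return C+r*(z-C[2])/r[2]
def proj(f,X):
    d=np.load('pics/'+f+'.npz'); p=d['K']@(d['R']@np.array(X)+d['t']); return p[:2]/p[2]
E
python3 - <<'E'
from h import *
for n in('scene','top','wrist'):
    c=snap(n,n+'0'); print(n,-c['R'].T@c['t'],c['camera_matrix'][0,0])
s=robot.sense(); print(s['tool_pos'],s['tcp_rot'],s['opening'],s['clock'],Rn.from_rotvec(s['tcp_rot']).as_matrix().round(3))
E
```

```text
scene [1.21394201 0.48446294 1.20304007] 619.1495983942954
top [0.49067306 0.04812164 1.17925683] 588.202099863123
wrist [0.18782955 0.70455951 0.37295744] 376.3671770654057
[0.26527614 0.67432901 0.23058804] [-5.85156828e-01 -3.08646968e+00  1.96386884e-03] 1.0002791372107096 0.15 [[-0.931  0.366 -0.   ]
 [ 0.366  0.931 -0.001]
 [-0.    -0.001 -1.   ]]
```

View pics/top0.png

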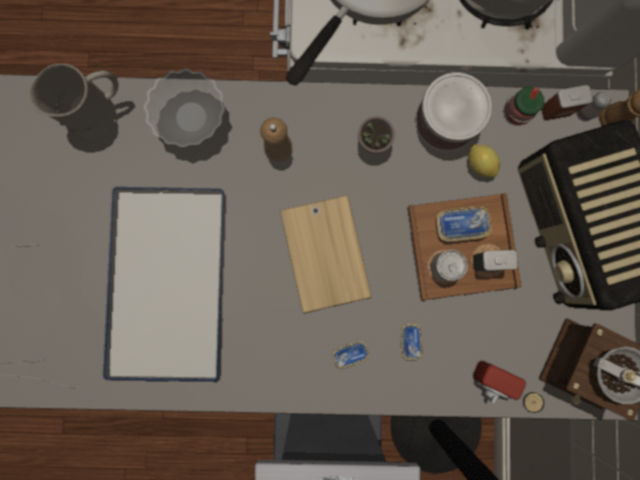

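View pics/scene0.png

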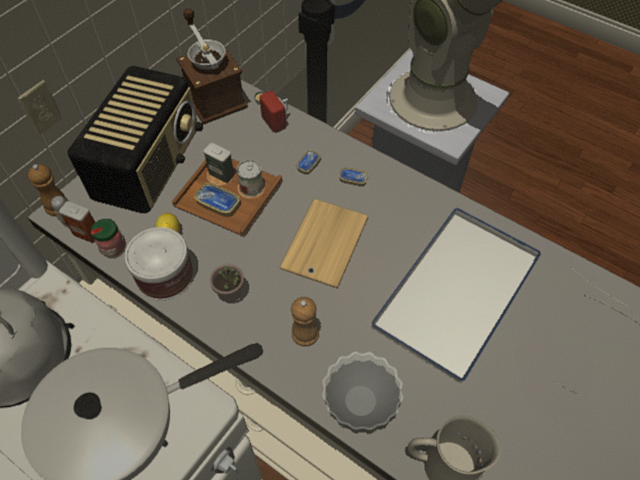

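The top view shows the tray at left (108–224, 188–380), the board centred near (326, 254), and the stand near (465, 247). On the stand are the can at (449, 266), the spice tin at (497, 260) and the big fish tin at (464, 224). The two small blue tins at (352, 355) and (412, 342) are look-alikes.

```bash
python3 - <<'E'
from h import *
im=cv2.imread('pics/top0.png')
cv2.imwrite('pics/crop1.png',cv2.resize(im[185:310,400:530],None,fx=4.6,fy=4.6,interpolation=cv2.INTER_CUBIC))
hsv=cv2.cvtColor(im,cv2.COLOR_BGR2HSV)
def rect(mask,roi,name,z):
    m=np.zeros_like(mask);x0,y0,x1,y1=roi;m[y0:y1,x0:x1]=mask[y0:y1,x0:x1]
    m=cv2.morphologyEx(m,cv2.MORPH_OPEN,np.ones((3,3)))
    c=max(cv2.findContours(m,0,1)[0],key=cv2.contourArea); r=cv2.minAreaRect(c);b=cv2.boxPoints(r)
    P=np.array([ray('top0',*p,z) for p in b]); e=np.diff(P[:3],axis=0)
    print(name,r,P.mean(0).round(4),np.linalg.norm(e,axis=1).round(4),np.degrees(np.arctan2(e[:,1],e[:,0])).round(2)); print(P.round(3).tolist())
print(hsv[254,326],hsv[285,165],hsv[224,464],hsv[285,425],hsv[240,260])
rect(cv2.inRange(hsv,(8,60,100),(28,200,255)),(270,180,385,320),'board',.012)
rect(cv2.inRange(hsv,(0,0,150),(180,60,255)),(95,175,235,390),'trayfloor',.002)
rect(cv2.inRange(hsv,(0,100,40),(20,255,255)),(400,185,530,310),'stand',.012)
rect(cv2.inRange(hsv,(100,100,60),(125,255,255)),(430,200,500,250),'fishblue',.036)
E
```

```text
[ 19  96 160] [ 22  23 166] [109  93 134] [ 13 132 108] [ 17  33 122]
board ((325.0786437988281, 253.67416381835938), (105.9837875366211, 71.05560302734375), 77.00537872314453) [0.5607 0.0312 0.012 ] [0.1424 0.2112] [ -75.53 -166.08]
[[0.645, 0.126, 0.012], [0.681, -0.012, 0.012], [0.476, -0.063, 0.012], [0.441, 0.073, 0.012]]
trayfloor ((165.3565673828125, 284.6947937011719), (103.9676513671875, 183.2061767578125), 2.0825655460357666) [0.4942 0.347  0.002 ] [0.3625 0.2091] [  1.03 -90.74]
[[0.314, 0.447, 0.002], [0.677, 0.453, 0.002], [0.674, 0.244, 0.002], [0.311, 0.244, 0.002]]
stand ((464.1048278808594, 246.28607177734375), (94.43097686767578, 101.10523986816406), 82.40535736083984) [ 0.5816 -0.2461  0.012 ] [0.2044 0.1888] [ -81.02 -172.83]
[[0.659, -0.133, 0.012], [0.691, -0.335, 0.012], [0.504, -0.358, 0.012], [0.473, -0.159, 0.012]]
fishblue ((471.0, 226.5), (13.0, 24.0), 90.0) [ 0.6183 -0.2535  0.036 ] [0.0473 0.0256] [-88.66 179.82]
[[0.631, -0.23, 0.036], [0.632, -0.277, 0.036], [0.606, -0.277, 0.036], [0.605, -0.23, 0.036]]
```

View pics/crop1.png

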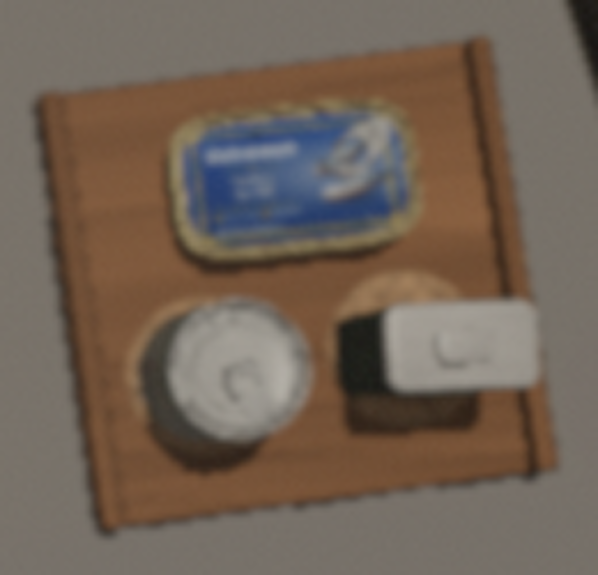

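```bash
python3 - <<'E'
from h import *
for n,x,y,z in(('can',240,370,.084),('spice',462,346,.1),('fish',294,178,.036),('stTL',42,97,.024),('stTR',490,42,.024),('stBR',553,468,.024),('stBL',100,533,.024)):
    print(n,ray('top0',(x+.5)/4.6-.5+400,(y+.5)/4.6-.5+185,z).round(4))
d=np.load('pics/wrist0.npz');print(d['R'].round(3))
R=Rn.from_rotvec(robot.sense()['tcp_rot']).as_matrix();print((d['R']@R).round(3))
for f,u,v,z in(('top0',545,160,.2),('top0',274,130,.15),('top0',376,133,.076),('scene0',148,210,0),('scene0',192,155,0),('scene0',305,340,0),('scene0',228,298,0)): print(f,u,v,ray(f,u,v,z).round(3))
E
```

```text
can [ 0.5397 -0.2047  0.084 ]
spice [ 0.5506 -0.2902  0.1   ]
fish [ 0.6242 -0.2388  0.036 ]
stTL [ 0.6582 -0.1327  0.024 ]
stTR [ 0.6869 -0.3269  0.024 ]
stBR [ 0.5036 -0.3527  0.024 ]
stBL [ 0.4718 -0.159   0.024 ]
[[ 0.367  0.93  -0.001]
 [ 0.882 -0.347  0.319]
 [ 0.297 -0.118 -0.948]]
[[-0.001  1.     0.   ]
 [-0.948 -0.001 -0.319]
 [-0.319 -0.     0.948]]
top0 545 160 [ 0.717 -0.336  0.2  ]
top0 274 130 [0.771 0.129 0.15 ]
top0 376 133 [ 0.79  -0.061  0.076]
scene0 148 210 [ 0.731 -0.37   0.   ]
scene0 192 155 [ 0.539 -0.402  0.   ]
scene0 305 340 [0.785 0.14  0.   ]
scene0 228 298 [ 0.803 -0.057  0.   ]
```

```bash
cat > go.py <<'E'
# usage: go.py x y z yawdeg(tool-x axis angle): prints needed shift (tool units, current axes) and turn
from h import *
s=robot.sense();R=Rn.from_rotvec(s['tcp_rot']).as_matrix();p=s['tool_pos']
x,y,z,w=map(float,sys.argv[1:5]);a=np.degrees(np.arctan2(R[1,0],R[0,0]))
c,n=np.cos(np.radians(w)),np.sin(np.radians(w));G=np.array([[c,n,0],[n,-c,0],[0,0,-1]])
print('t',round(s['clock'],2),'tcp',np.round(p,4),'yaw',round(a,2),'F',np.round(s['force'],1),'open',round(float(s['opening']),3),'ff',np.round(s['finger_force'],1))
print('shift units',((R.T@(np.array([x,y,z])-p))/.02).round(2),'turn units',(Rn.from_matrix(R.T@G).as_rotvec(degrees=True)/5).round(2))
E
R='[[0,0,0],[0,0,1],1]'
python3 -m pendant '[[[0,0,0],[0,0,1],1],[[0,0,0],[0,0,1],1],[[0,0,0],[0,0,1],1],[[0,0,0],[0,0,1],1],[[0,0,0],[0,0,1],1],[[0,0,0],[0,0,1],1],[[0,0,0],[0,0,1],1],[[0,0,0],[0,0,1],1],[[0,0,0],[0,0,1],1],[[0,0,0],[0,0,1],1]]' 30
python3 -m pendant '[[[0,0,0],[0,0,1],1],[[0,0,0],[0,0,1],1],[[0,0,0],[0,0,0.1],1],[[0,0,0],[0,0,0],1]]'
python3 go.py .5397 -.2047 .17 98
```

```text
clock: 0.98
tool_pos: [0.2653, 0.6745, 0.2309]
tcp_rot: [1.84, 2.546, -0.001]
force: [-0.5, -0.9, -0.8]
opening: 1.004
finger_force: 0.0
clock: 1.32
tool_pos: [0.2651, 0.6746, 0.2309]
tcp_rot: [2.058, 2.373, -0.001]
force: [-0.0, -1.3, 1.0]
opening: 1.0
finger_force: 0.0
t 1.32 tcp [0.2651 0.6746 0.2309] yaw 98.16 F [-0.  -1.3  1. ] open 1.0 ff 0.0
shift units [-45.47   7.35   3.08] turn units [0.   0.01 0.03]
```

```bash

python3 -m pendant '[[[-1,0.2,0],[0,0,0],1],[[-1,0.2,0],[0,0,0],1],[[-1,0.2,0],[0,0,0],1],[[-1,0.2,0],[0,0,0],1],[[-1,0.2,0],[0,0,0],1],[[-1,0.2,0],[0,0,0],1],[[-1,0.2,0],[0,0,0],1],[[-1,0.2,0],[0,0,0],1],[[-1,0.2,0],[0,0,0],1],[[-1,0.2,0],[0,0,0],1]]' | grep pos
python3 -m pendant '[[[-1,0.2,0],[0,0,0],1],[[-1,0.2,0],[0,0,0],1],[[-1,0.2,0],[0,0,0],1],[[-1,0.2,0],[0,0,0],1],[[-1,0.2,0],[0,0,0],1],[[-1,0.2,0],[0,0,0],1],[[-1,0.2,0],[0,0,0],1],[[-1,0.2,0],[0,0,0],1],[[-1,0.2,0],[0,0,0],1],[[-1,0.2,0],[0,0,0],1]]' | grep pos
python3 -m pendant '[[[-1,0.2,0],[0,0,0],1],[[-1,0.2,0],[0,0,0],1],[[-1,0.2,0],[0,0,0],1],[[-1,0.2,0],[0,0,0],1],[[-1,0.2,0],[0,0,0],1],[[-1,0.2,0],[0,0,0],1],[[-1,0.2,0],[0,0,0],1],[[-1,0.2,0],[0,0,0],1],[[-1,0.2,0],[0,0,0],1],[[-1,0.2,0],[0,0,0],1]]' | grep pos
python3 -m pendant '[[[-1,0.2,0],[0,0,0],1],[[-1,0.2,0],[0,0,0],1],[[-1,0.2,0],[0,0,0],1],[[-1,0.2,0],[0,0,0],1],[[-1,0.2,0],[0,0,0],1],[[-1,0.2,0],[0,0,0],1],[[-1,0.2,0],[0,0,0],1],[[-1,0.2,0],[0,0,0],1],[[-1,0,0],[0,0,0],1],[[0,0,0],[0,0,0],1]]' | grep pos
python3 go.py .5397 -.2047 .17 98
python3 -c "
from h import *
snap('wrist','w1')"
```

```text
tool_pos: [0.3332, 0.4812, 0.2313]
tool_pos: [0.4008, 0.2888, 0.2314]
tool_pos: [0.4683, 0.0963, 0.2315]
tool_pos: [0.5253, -0.0807, 0.2316]
t 4.65 tcp [ 0.5253 -0.0807  0.2316] yaw 97.94 F [ 0.2 -0.4 -0.8] open 0.999 ff 0.0
shift units [-6.24 -0.15  3.09] turn units [ 0.01  0.02 -0.01]
```

View pics/w1.png

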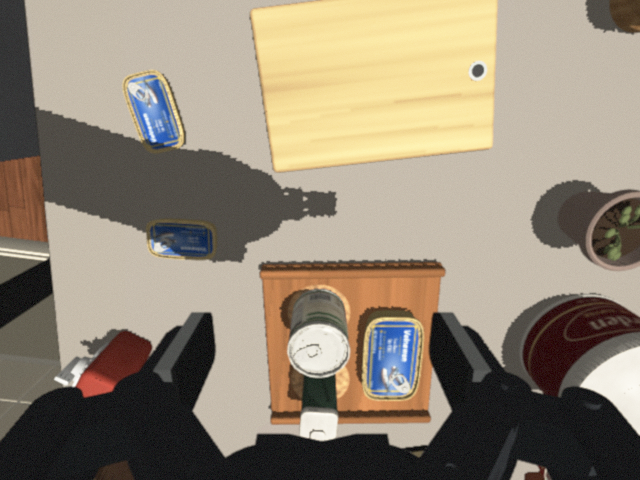

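The wrist view is sharp: can lid at (319, 350), its foot ring on the cork near (319, 300), the fish tin lid at (393, 358), the spice cap at (318, 426) partly cut off, and the board at the top.

```bash
python3 - <<'E'
from h import *
for n,u,v,z in(('can',319,350,.084),('fish',393.5,358,.036),('fTL',371,318,.036),('fBL',370,397,.036),('fTR',419,318,.036),('spice L cap',300,424,.1),('spice R',338,424,.1),('bBL',274,171,.012),('bBR',493,148,.012),('bTL',251,10,.012),('bTR',497,-8,.012),('hole',478,70,.012),('stTL',261,264,.024),('stTR',444,264,.024)): print(n,ray('w1',u,v,z).round(4))
E
```

```text
can [ 0.5386 -0.2013  0.084 ]
fish [ 0.6226 -0.2338  0.036 ]
fTL [ 0.5903 -0.1896  0.036 ]
fBL [ 0.6069 -0.2874  0.036 ]
fTR [ 0.6388 -0.1828  0.036 ]
spice L cap [ 0.5306 -0.2718  0.1   ]
spice R [ 0.5653 -0.267   0.1   ]
bBL [ 0.4752 -0.0584  0.012 ]
bBR [ 0.6767 -0.0088  0.012 ]
bTL [0.443  0.0731 0.012 ]
bTR [0.6443 0.1144 0.012 ]
hole [0.6447 0.0545 0.012 ]
stTL [ 0.4726 -0.1508  0.024 ]
stTR [ 0.6546 -0.1256  0.024 ]
```

```bash

python3 -m pendant '[[[-1,0,0],[0,0,0],1],[[-1,0,0],[0,0,0],1],[[-1,0,0],[0,0,0],1],[[-1,0,0],[0,0,0],1],[[-1,-0.15,0],[0,0,0],1],[[-1,0,0],[0,0,0],1],[[-0.1,0,0],[0,0,0],1],[[0,0,1],[0,0,0],1],[[0,0,1],[0,0,0],1],[[0,0,1],[0,0,0],1]]' | grep pos
python3 -m pendant '[[[0,0,1],[0,0,0],1],[[0,0,1],[0,0,0],1],[[0,0,0],[0,0,0],1],[[0,0,0],[0,0,0],1]]'
python3 go.py .539 -.203 .05 98
python3 -c "
from h import *
snap('wrist','w2')"
```

```text
tool_pos: [0.5392, -0.1963, 0.1708]
clock: 5.87
tool_pos: [0.5385, -0.1965, 0.1308]
tcp_rot: [-2.057, -2.372, 0.001]
force: [-0.4, -0.4, 0.2]
opening: 0.998
finger_force: 0.0
t 5.87 tcp [ 0.5385 -0.1965  0.1308] yaw 98.14 F [-0.4 -0.4  0.2] open 0.998 ff 0.0
shift units [-0.33 -0.02  4.04] turn units [-0.02 -0.02  0.03]
```

View pics/w2.png

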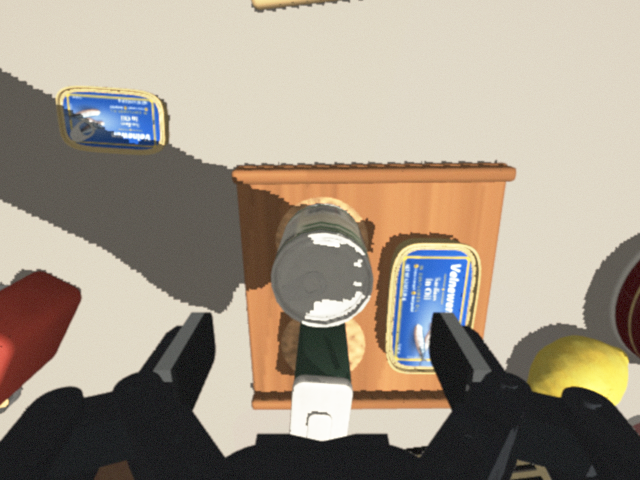

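The fingers straddle the can line (212 and 432, middle 322). The can lid is at (323, 280), the spice cap at about (321, 405), and the fish lid at (434, 308).

```bash
python3 - <<'E'
from h import *
for n,u,v,z in(('can',322.5,280,.084),('canL',272,280,.084),('canR',373,280,.084),('canB',323,327,.084),('fish',434.5,308,.036),('cap T',322,376,.1),('cap B',321,439,.1),('capL',292,408,.1),('capR',351,408,.1)): print(n,ray('w2',u,v,z).round(4))
E
```

```text
can [ 0.5385 -0.2016  0.084 ]
canL [ 0.5109 -0.2055  0.084 ]
canR [ 0.566  -0.1976  0.084 ]
canB [ 0.5429 -0.2308  0.084 ]
fish [ 0.6232 -0.2337  0.036 ]
cap T [ 0.5454 -0.2518  0.1   ]
cap B [ 0.5511 -0.2962  0.1   ]
capL [ 0.5315 -0.276   0.1   ]
capR [ 0.5649 -0.2712  0.1   ]
```

```bash

python3 -m pendant '[[[-0.3,0,0.5],[0,0,0],1],[[0,0,1],[0,0,0],1],[[0,0,1],[0,0,0],1],[[0,0,1],[0,0,0],1],[[0,0,0.5],[0,0,0],1],[[0,0,0],[0,0,0],1],[[0,0,0],[0,0,0],1]]'
python3 go.py .539 -.2025 .05 98
python3 -m pendant '[[[0,0,0],[0,0,0],-1],[[0,0,0],[0,0,0],-1],[[0,0,0],[0,0,0],-1],[[0,0,0],[0,0,0],-1],[[0,0,0],[0,0,0],-1],[[0,0,0],[0,0,0],-1],[[0,0,0],[0,0,0],-1],[[0,0,0],[0,0,0],-1]]' 30
python3 go.py .539 -.2025 .05 98
```

```text
clock: 6.5
tool_pos: [0.5399, -0.204, 0.0516]
tcp_rot: [2.061, 2.371, -0.0]
force: [-0.0, -0.8, -0.3]
opening: 0.998
finger_force: 0.0
t 6.5 tcp [ 0.5399 -0.204   0.0516] yaw 98.02 F [-0.  -0.8 -0.3] open 0.998 ff 0.0
shift units [ 0.08 -0.03  0.08] turn units [-0.  0.  0.]
clock: 7.17
tool_pos: [0.5403, -0.2039, 0.0526]
tcp_rot: [2.059, 2.37, 0.001]
force: [-0.7, -0.3, 5.0]
opening: 0.657
finger_force: 30.9
t 7.17 tcp [ 0.5403 -0.2039  0.0526] yaw 98.03 F [-0.7 -0.3  5. ] open 0.657 ff 30.9
shift units [ 0.08 -0.06  0.13] turn units [0.02 0.01 0.01]
```

```bash

python3 -m pendant '[[[0,0,-0.5],[0,0,0],-1],[[0,0,-1],[0,0,0],-1],[[0,0,-1],[0,0,0],-1],[[0,0,-1],[0,0,0],-1],[[0,0,-1],[0,0,0],-1],[[0,0,-0.5],[0,0,0],-1],[[0.5,0.1,0],[0,0,0],-1],[[1,0.2,0],[0,0,0],-1],[[1,0.2,0],[0,0,0],-1],[[1,0.2,0],[0,0,0],-1]]'
python3 -m pendant '[[[1,0.2,0],[0,0,0],-1],[[1,0.2,0],[0,0,0],-1],[[1,0.2,0],[0,0,0],-1],[[1,0.2,0],[0,0,0],-1],[[1,0.2,0],[0,0,0],-1],[[1,0.2,0],[0,0,0],-1],[[1,0.2,0],[0,0,0],-1],[[1,0.2,0],[0,0,0],-1],[[1,0.2,0],[0,0,0],-1],[[1,0.2,0],[0,0,0],-1]]' | grep pos
python3 -m pendant '[[[1,0.2,0],[0,0,0],-1],[[1,0.2,0],[0,0,0],-1],[[1,0.2,0],[0,0,0],-1],[[1,0.2,0],[0,0,0],-1],[[1,0.2,0],[0,0,0],-1],[[1,0.2,0],[0,0,0],-1],[[1,0.2,0],[0,0,0],-1],[[1,0.2,0],[0,0,0],-1],[[1,0.2,0],[0,0,0],-1],[[1,0.2,0],[0,0,0],-1]]' | grep pos
python3 -m pendant '[[[1,0.2,0],[0,0,0],-1],[[1,0.2,0],[0,0,0],-1],[[0.5,0,0],[0,0,0],-1],[[0,0,0],[0,0,0],-1],[[0,0,0],[0,0,0],-1]]' 
python3 go.py .57 .32 .043 98
python3 -c "
from h import *
snap('wrist','w3')"
```

```text
clock: 8.0
tool_pos: [0.5433, -0.1306, 0.1506]
tcp_rot: [-2.06, -2.371, 0.0]
force: [-0.2, 0.4, -1.9]
opening: 0.666
finger_force: 32.6
tool_pos: [0.5546, 0.0732, 0.1504]
tool_pos: [0.5659, 0.2766, 0.1501]
clock: 10.08
tool_pos: [0.5672, 0.3253, 0.1505]
tcp_rot: [-2.059, -2.372, 0.003]
force: [0.5, -0.2, -1.3]
opening: 0.659
finger_force: 32.6
t 10.08 tcp [0.5672 0.3253 0.1505] yaw 98.08 F [ 0.5 -0.2 -1.3] open 0.659 ff 32.6
shift units [-0.28  0.11  5.37] turn units [-0.01  0.01  0.02]
```

View pics/w3.png

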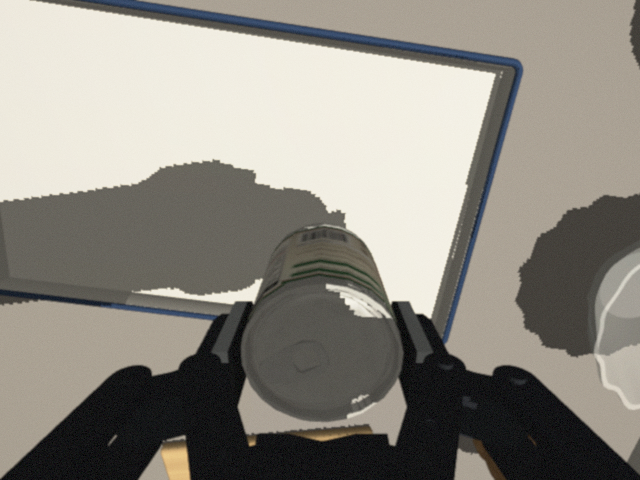

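The can hangs straight in the fingers above the tray, whose right rim corner is at (515, 65). I'll move it 14 mm further in and set it down.

```bash

python3 -m pendant '[[[0.7,0,0],[0,0,0],-1],[[0,0,1],[0,0,0],-1],[[0,0,1],[0,0,0],-1],[[0,0,1],[0,0,0],-1],[[0,0,1],[0,0,0],-1],[[0,0,0.5],[0,0,0],-1],[[0,0,0.5],[0,0,0],-1],[[0,0,0.35],[0,0,0],-1],[[0,0,0],[0,0,0],-1],[[0,0,0],[0,0,0],-1]]'
python3 -m pendant '[[[0,0,0],[0,0,0],0.5],[[0,0,0],[0,0,0],0.7],[[0,0,0],[0,0,0],1],[[0,0,0],[0,0,0],1],[[0,0,0],[0,0,0],1],[[0,0,0],[0,0,0],1],[[0,0,-0.5],[0,0,0],1],[[0,0,-1],[0,0,0],1],[[0,0,-1],[0,0,0],1],[[0,0,-1],[0,0,0],1]]'
python3 -m pendant '[[[0,0,-1],[0,0,0],1],[[0,0,-1],[0,0,0],1],[[0,0,-0.8],[0,0,0],1],[[0,0,0],[0,0,0],1],[[0,0,0],[0,0,0],1]]'
python3 go.py .551 -.290 .16 98
```

```text
clock: 10.97
tool_pos: [0.5665, 0.3393, 0.0447]
tcp_rot: [2.061, 2.371, 0.001]
force: [0.1, 0.4, -1.6]
opening: 0.66
finger_force: 32.7
clock: 11.8
tool_pos: [0.5662, 0.3391, 0.1156]
tcp_rot: [2.061, 2.371, -0.0]
force: [-0.0, 0.4, 0.1]
opening: 0.998
finger_force: 0.0
clock: 12.22
tool_pos: [0.5665, 0.3397, 0.1718]
tcp_rot: [2.06, 2.371, 0.004]
force: [-0.4, -0.5, -0.8]
opening: 0.996
finger_force: 0.0
t 12.22 tcp [0.5665 0.3397 0.1718] yaw 98.03 F [-0.4 -0.5 -0.8] open 0.996 ff 0.0
shift units [-31.07  -5.17   0.54] turn units [ 0.02 -0.01  0.01]
```

```bash

python3 -m pendant '[[[-1,-0.2,0],[0,0,0],1],[[-1,-0.2,0],[0,0,0],1],[[-1,-0.2,0],[0,0,0],1],[[-1,-0.2,0],[0,0,0],1],[[-1,-0.2,0],[0,0,0],1],[[-1,-0.2,0],[0,0,0],1],[[-1,-0.2,0],[0,0,0],1],[[-1,-0.2,0],[0,0,0],1],[[-1,-0.2,0],[0,0,0],1],[[-1,-0.2,0],[0,0,0],1]]' | grep pos
python3 -m pendant '[[[-1,-0.2,0],[0,0,0],1],[[-1,-0.2,0],[0,0,0],1],[[-1,-0.2,0],[0,0,0],1],[[-1,-0.2,0],[0,0,0],1],[[-1,-0.2,0],[0,0,0],1],[[-1,-0.2,0],[0,0,0],1],[[-1,-0.2,0],[0,0,0],1],[[-1,-0.2,0],[0,0,0],1],[[-1,-0.2,0],[0,0,0],1],[[-1,-0.2,0],[0,0,0],1]]' | grep pos
python3 -m pendant '[[[-1,-0.2,0],[0,0,0],1],[[-1,-0.2,0],[0,0,0],1],[[-1,-0.2,0],[0,0,0],1],[[-1,-0.2,0],[0,0,0],1],[[-1,-0.2,0],[0,0,0],1],[[-1,-0.2,0],[0,0,0],1],[[0,0,0],[0,0,0],1],[[0,0,0],[0,0,0],1]]' | grep pos
python3 go.py .551 -.290 .06 98
python3 -c "
from h import *
snap('wrist','w4')"
```

```text
tool_pos: [0.5537, 0.1347, 0.1695]
tool_pos: [0.5421, -0.0687, 0.1696]
tool_pos: [0.535, -0.1911, 0.1696]
t 14.55 tcp [ 0.535  -0.1911  0.1696] yaw 97.88 F [-0.3 -0.3 -0.4] open 0.998 ff 0.0
shift units [-5.01  0.12  5.48] turn units [-0.02 -0.   -0.02]
```

View pics/w4.png

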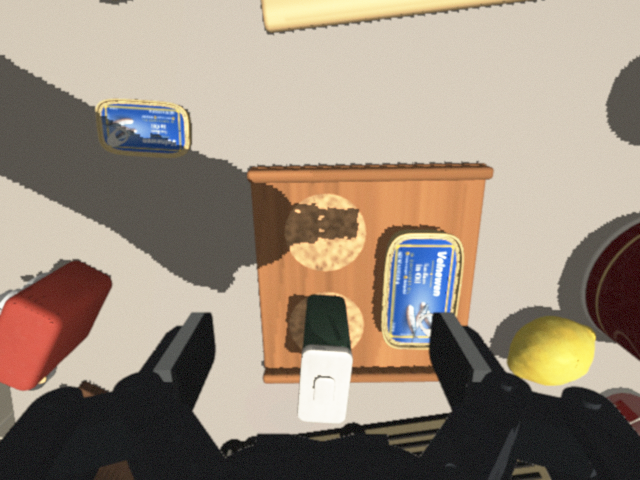

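The spice cap's far edge is at v≈423 (u 298–347), its near top edge is around v≈358, and the side edges are at u≈300 and 350.

```bash
python3 - <<'E'
from h import *
for n,u,v,z in(('capfarL',298,422,.1),('capfarR',347,423,.1),('L',300,380,.1),('R',351,380,.1),('near',325,358,.1),('fish',423,292,.036),('cork',325,233,.012)): print(n,ray('w4',u,v,z).round(4))
for p in [(.551,-.290,.1),(.551,-.290,.012),(.539,-.203,.012)]: print(proj('w4',p))
E
```

```text
capfarL [ 0.5343 -0.3185  0.1   ]
capfarR [ 0.569  -0.3146  0.1   ]
L [ 0.5315 -0.2826  0.1   ]
R [ 0.5658 -0.2778  0.1   ]
near [ 0.5459 -0.2627  0.1   ]
fish [ 0.6228 -0.2353  0.036 ]
cork [ 0.5382 -0.2039  0.012 ]
[326.87428544 392.10189523]
[325.75396514 324.0735895 ]
[326.09556809 232.05627968]
```

```bash

python3 -m pendant '[[[-1,0,0],[0,0,0],1],[[-1,0.07,0],[0,0,0],1],[[-1,0,0],[0,0,0],1],[[-1,0,0],[0,0,0],1],[[-0.9,0,0],[0,0,0],1],[[0,0,0.5],[0,0,0],1],[[0,0,1],[0,0,0],1],[[0,0,1],[0,0,0],1],[[0,0,1],[0,0,0],1],[[0,0,0],[0,0,0],1]]'
python3 go.py .550 -.288 .052 98
python3 -c "
from h import *
snap('wrist','w5')"
```

```text
clock: 15.43
tool_pos: [0.5493, -0.2838, 0.0964]
tcp_rot: [-2.054, -2.369, 0.002]
force: [-0.1, -0.0, -0.7]
opening: 0.997
finger_force: 0.0
t 15.43 tcp [ 0.5493 -0.2838  0.0964] yaw 98.14 F [-0.1 -0.  -0.7] open 0.997 ff 0.0
shift units [-0.22  0.02  2.22] turn units [-0.06 -0.05  0.03]
```

View pics/w5.png

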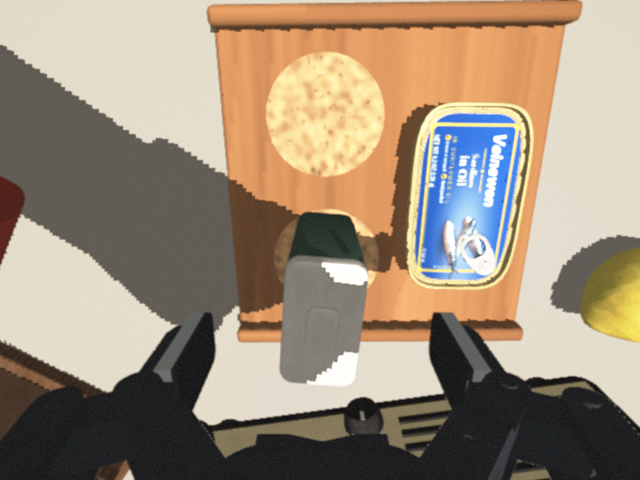

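The cap (281–366, 257–385) sits centred between the fingers (212 and 432) and is turned about 4° relative to the tool. The gripper has clear room to the radio, so I'll turn 4°, go down and grip.

```bash

python3 -m pendant '[[[-0.2,0,0],[0,0,0.8],1],[[0,0,0.7],[0,0,0],1],[[0,0,1],[0,0,0],1],[[0,0,0.5],[0,0,0],1],[[0,0,0],[0,0,0],1],[[0,0,0],[0,0,0],1]]'
python3 go.py .550 -.288 .052 94
python3 -m pendant '[[[0,0,0],[0,0,0],-1],[[0,0,0],[0,0,0],-1],[[0,0,0],[0,0,0],-1],[[0,0,0],[0,0,0],-1],[[0,0,0],[0,0,0],-1],[[0,0,0],[0,0,0],-1],[[0,0,0],[0,0,0],-1],[[0,0,0],[0,0,0],-1],[[0,0,0],[0,0,0],-1],[[0,0,0],[0,0,0],-1]]' 25
python3 go.py .44 .34 .05 98
```

```text
clock: 15.98
tool_pos: [0.5515, -0.2905, 0.0566]
tcp_rot: [-2.141, -2.298, 0.0]
force: [-0.2, -0.5, 0.4]
opening: 0.997
finger_force: 0.0
t 15.98 tcp [ 0.5515 -0.2905  0.0566] yaw 94.05 F [-0.2 -0.5  0.4] open 0.997 ff 0.0
shift units [ 0.13 -0.07  0.23] turn units [-0.   -0.    0.01]
clock: 16.82
tool_pos: [0.5516, -0.2909, 0.0568]
tcp_rot: [2.142, 2.298, 0.0]
force: [-1.2, 1.4, 6.3]
opening: 0.407
finger_force: 34.0
t 16.82 tcp [ 0.5516 -0.2909  0.0568] yaw 94.02 F [-1.2  1.4  6.3] open 0.407 ff 34.0
shift units [31.86 -3.35  0.33] turn units [ 0.01  0.   -0.8 ]
```

```bash

python3 -m pendant '[[[0,0,-0.5],[0,0,0],-1],[[0,0,-1],[0,0,0],-1],[[0,0,-1],[0,0,0],-1],[[0,0,-1],[0,0,0],-1],[[0,0,-1],[0,0,0],-1],[[0,0,-0.5],[0,0,0],-1],[[0.5,0,0],[0,0,0],-1],[[1,-0.1,0],[0,0,0],-1],[[1,-0.1,0],[0,0,0],-1],[[1,-0.1,0],[0,0,0],-1]]'
python3 -m pendant '[[[1,-0.1,0],[0,0,0],-1],[[1,-0.1,0],[0,0,0],-1],[[1,-0.1,0],[0,0,0],-1],[[1,-0.1,0],[0,0,0],-1],[[1,-0.1,0],[0,0,0],-1],[[1,-0.1,0],[0,0,0],-1],[[1,-0.1,0],[0,0,0],-1],[[1,-0.1,0],[0,0,0],-1],[[1,-0.1,0],[0,0,0],-1],[[1,-0.1,0],[0,0,0],-1]]' | grep pos
python3 -m pendant '[[[1,-0.1,0],[0,0,0],-1],[[1,-0.1,0],[0,0,0],-1],[[1,-0.1,0],[0,0,0],-1],[[1,-0.1,0],[0,0,0],-1],[[1,-0.1,0],[0,0,0],-1],[[1,-0.1,0],[0,0,0],-1],[[1,-0.1,0],[0,0,0],-1],[[1,-0.1,0],[0,0,0],-1],[[1,-0.1,0],[0,0,0],-1],[[1,-0.1,0],[0,0,0],-1]]' | grep pos
python3 -m pendant '[[[1,-0.1,0],[0,0,0],-1],[[1,-0.1,0],[0,0,0],-1],[[1,-0.1,0],[0,0,0],-1],[[1,-0.1,0],[0,0,0],-1],[[1,-0.1,0],[0,0,0],-1],[[1,-0.1,0],[0,0,0],-1],[[1,-0.1,0],[0,0,0],-1],[[1,-0.1,0],[0,0,0],-1],[[0,0,0],[0,0,0],-1],[[0,0,0],[0,0,0],-1]]' 
python3 go.py .44 .34 .0475 94
python3 -c "
from h import *
snap('top','t1')"
```

```text
clock: 17.65
tool_pos: [0.5396, -0.2197, 0.1553]
tcp_rot: [-2.141, -2.297, 0.001]
force: [-0.1, -0.8, -1.0]
opening: 0.405
finger_force: 33.2
tool_pos: [0.5053, -0.0217, 0.1553]
tool_pos: [0.4711, 0.176, 0.1554]
clock: 20.15
tool_pos: [0.4438, 0.3343, 0.1552]
tcp_rot: [-2.139, -2.301, 0.003]
force: [0.8, 0.1, -0.7]
opening: 0.41
finger_force: 33.2
t 20.15 tcp [0.4438 0.3343 0.1552] yaw 94.19 F [ 0.8  0.1 -0.7] open 0.41 ff 33.2
shift units [ 0.31 -0.16  5.38] turn units [-0.02  0.01  0.04]
```

View pics/t1.png

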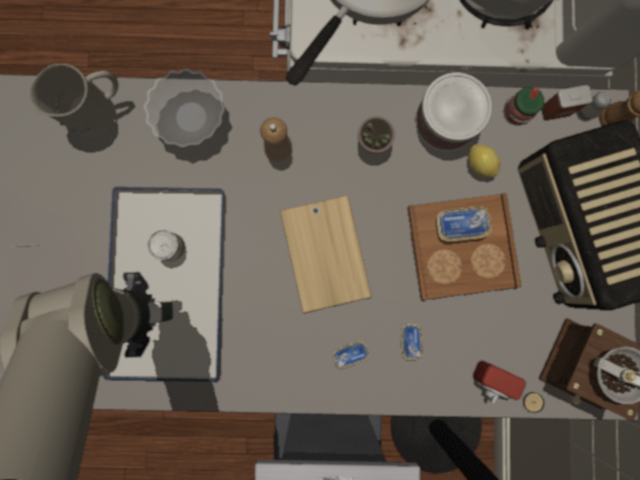

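The can stands on the tray at (165, 246), the fish tin is unmoved, and the spice tin hangs above the tray. I'll lower it.

```bash

python3 -m pendant '[[[0,0,1],[0,0,0],-1],[[0,0,1],[0,0,0],-1],[[0,0,1],[0,0,0],-1],[[0,0,1],[0,0,0],-1],[[0,0,0.5],[0,0,0],-1],[[0,0,0.5],[0,0,0],-1],[[0,0,0.4],[0,0,0],-1],[[0,0,0],[0,0,0],-1],[[0,0,0],[0,0,0],-1]]'
python3 -m pendant '[[[0,0,0],[0,0,0],0],[[0,0,0],[0,0,0],0.3],[[0,0,0],[0,0,0],1],[[0,0,0],[0,0,0],1],[[0,0,0],[0,0,0],1],[[0,0,0],[0,0,0],1],[[0,0,0],[0,0,0],1],[[0,0,-0.5],[0,0,0],1],[[0,0,-1],[0,0,0],1],[[0,0,-1],[0,0,0],1]]'
python3 -m pendant '[[[0,0,-1],[0,0,0],1],[[0,0,-1],[0,0,0],1],[[0,0,-1],[0,0,0],1],[[0,0,-1],[0,0,0],1],[[0,0,0],[0,0,0],1],[[0,0,0],[0,0,0],1]]'
python3 go.py .6232 -.2355 .17 98
python3 -c "
from h import *
snap('top','t2')
im=cv2.imread('pics/t1.png');hsv=cv2.cvtColor(im,cv2.COLOR_BGR2HSV)
" 
```

```text
clock: 20.95
tool_pos: [0.4456, 0.333, 0.0484]
tcp_rot: [2.143, 2.297, 0.0]
force: [1.1, 0.4, -1.1]
opening: 0.401
finger_force: 33.3
clock: 21.78
tool_pos: [0.445, 0.3327, 0.0989]
tcp_rot: [-2.142, -2.298, 0.003]
force: [0.2, -1.1, 0.3]
opening: 0.997
finger_force: 0.0
clock: 22.28
tool_pos: [0.4456, 0.3336, 0.1798]
tcp_rot: [-2.142, -2.298, -0.004]
force: [-0.2, -0.2, -1.1]
opening: 1.003
finger_force: 0.0
t 22.28 tcp [0.4456 0.3336 0.1798] yaw 94.04 F [-0.2 -0.2 -1.1] open 1.003 ff 0.0
shift units [-29.01   6.85   0.45] turn units [ 0.02 -0.02 -0.79]
```

```bash

python3 -m pendant '[[[0,0,0],[0,0,-0.6],1],[[-1,0.2,0],[0,0,0],1],[[-1,0.2,0],[0,0,0],1],[[-1,0.2,0],[0,0,0],1],[[-1,0.2,0],[0,0,0],1],[[-1,0.2,0],[0,0,0],1],[[-1,0.2,0],[0,0,0],1],[[-1,0.2,0],[0,0,0],1],[[-1,0.2,0],[0,0,0],1],[[-1,0.2,0],[0,0,0],1]]' | grep pos
python3 -m pendant '[[[-1,0.2,0],[0,0,0],1],[[-1,0.2,0],[0,0,0],1],[[-1,0.2,0],[0,0,0],1],[[-1,0.2,0],[0,0,0],1],[[-1,0.2,0],[0,0,0],1],[[-1,0.2,0],[0,0,0],1],[[-1,0.2,0],[0,0,0],1],[[-1,0.2,0],[0,0,0],1],[[-1,0.2,0],[0,0,0],1],[[-1,0.2,0],[0,0,0],1]]' | grep pos
python3 -m pendant '[[[-1,0.2,0],[0,0,0],1],[[-1,0.2,0],[0,0,0],1],[[-1,0.2,0],[0,0,0],1],[[-1,0.2,0],[0,0,0],1],[[-1,0.2,0],[0,0,0],1],[[-1,0.2,0],[0,0,0],1],[[-1,0.2,1],[0,0,0],1],[[-0.5,0,1],[0,0,0],1],[[0,0,1],[0,0,0],1],[[0,0,0],[0,0,0],1]]' | grep pos
python3 go.py .6232 -.2355 .007 97
python3 -c "
from h import *
snap('wrist','w6')"
```

```text
tool_pos: [0.5027, 0.1578, 0.1774]
tool_pos: [0.5668, -0.0356, 0.1772]
tool_pos: [0.6108, -0.1802, 0.1138]
t 24.83 tcp [ 0.6108 -0.1802  0.1138] yaw 96.94 F [-0.5  0.6 -0.4] open 1.003 ff 0.0
shift units [-2.83  0.32  5.33] turn units [-0.08 -0.03 -0.01]
```

View pics/w6.png

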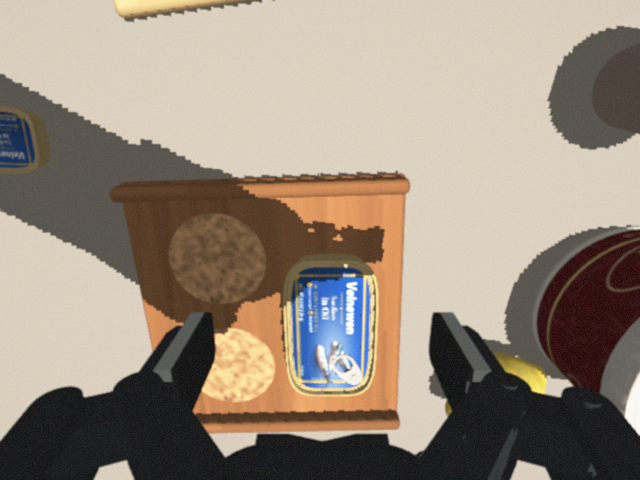

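View pics/t2.png

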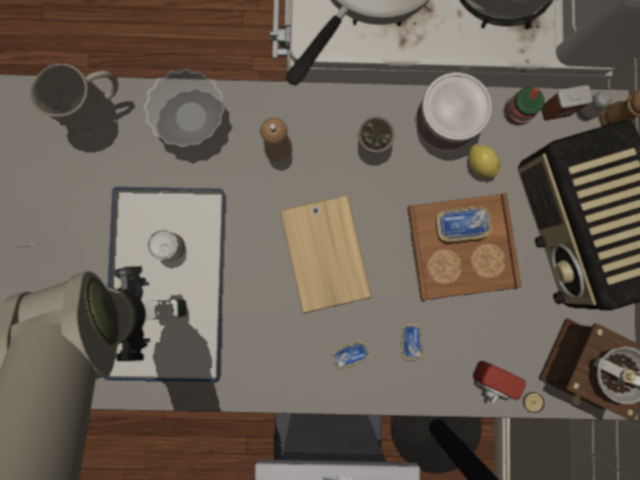

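In w6 the fish tin (285–378, 257–395, centre ≈ (331, 327)) is aligned with the tool. In t2 the can stands at (165, 246) and the spice tin is hidden under the gripper.

```bash
python3 - <<'E'
from h import *
for n,u,v,z in(('fish',331,327,.036),('L',285,327,.036),('R',378,327,.036),('T',332,257,.036),('B',331,395,.036)): print(n,ray('w6',u,v,z).round(4))
E
```

```text
fish [ 0.6217 -0.2329  0.036 ]
L [ 0.5911 -0.2367  0.036 ]
R [ 0.6529 -0.229   0.036 ]
T [ 0.6159 -0.183   0.036 ]
B [ 0.6288 -0.2881  0.036 ]
```

```bash

python3 -m pendant '[[[-1,0.22,0],[0,0,0],1],[[-1,0,0],[0,0,0],1],[[-0.8,0,0],[0,0,0],1],[[0,0,1],[0,0,0],1],[[0,0,1],[0,0,0],1],[[0,0,1],[0,0,0],1],[[0,0,1],[0,0,0],1],[[0,0,0.5],[0,0,0],1],[[0,0,0],[0,0,0],1],[[0,0,0],[0,0,0],1]]'
python3 -m pendant '[[[0,0,0.4],[0,0,0],1],[[0,0,0.4],[0,0,0],1],[[0,0,0],[0,0,0],1],[[0,0,0],[0,0,0],1]]'
python3 go.py .622 -.2355 .007 97
```

```text
clock: 25.72
tool_pos: [0.6246, -0.2352, 0.0287]
tcp_rot: [-2.081, -2.353, 0.0]
force: [-0.7, -0.2, 0.7]
opening: 0.999
finger_force: 0.0
clock: 26.05
tool_pos: [0.6245, -0.235, 0.0122]
tcp_rot: [-2.081, -2.353, 0.0]
force: [0.1, -0.4, 0.1]
opening: 1.0
finger_force: 0.0
t 26.05 tcp [ 0.6245 -0.235   0.0122] yaw 97.03 F [ 0.1 -0.4  0.1] open 1.0 ff 0.0
shift units [-0.01 -0.13  0.26] turn units [-0.   -0.    0.01]
```

```bash

python3 -m pendant '[[[0,-0.13,0.2],[0,0,0],1],[[0,0,0],[0,0,0],1],[[0,0,0],[0,0,0],0.7],[[0,0,0],[0,0,0],0.5],[[0,0,0],[0,0,0],0.4],[[0,0,0],[0,0,0],-1],[[0,0,0],[0,0,0],-1],[[0,0,0],[0,0,0],-1],[[0,0,0],[0,0,0],-1],[[0,0,0],[0,0,0],-1]]' 40
python3 go.py .622 -.2355 .007 97
python3 -m pendant '[[[0,0,-0.3],[0,0,0],-1],[[0,0,-0.7],[0,0,0],-1],[[0,0,-1],[0,0,0],-1],[[0,0,-1],[0,0,0],-1],[[0,0,-1],[0,0,0],-1],[[0,0,0],[0,0,0],-1],[[0,0,0],[0,0,0],-1]]'
python3 -c "
from h import *
snap('wrist','w7');snap('top','t3')"
```

```text
clock: 26.88
tool_pos: [0.6223, -0.2355, 0.0089]
tcp_rot: [2.081, 2.353, 0.0]
force: [-0.2, 0.3, 5.6]
opening: 0.689
finger_force: 42.2
t 26.88 tcp [ 0.6223 -0.2355  0.0089] yaw 97.03 F [-0.2  0.3  5.6] open 0.689 ff 42.2
shift units [ 0.   -0.01  0.1 ] turn units [0.01 0.   0.01]
clock: 27.47
tool_pos: [0.6228, -0.2355, 0.0901]
tcp_rot: [2.079, 2.352, 0.002]
force: [-0.1, 0.0, -3.5]
opening: 0.691
finger_force: 43.6
```

View pics/w7.png

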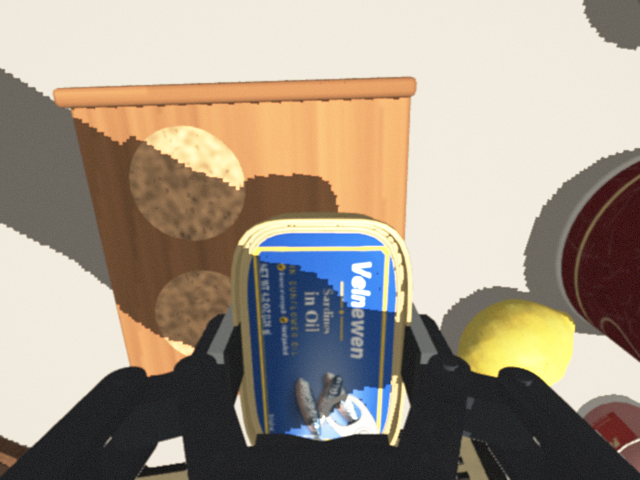

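The fish tin is held level between the pads (233–412). Its near lid edge is at v≈218.

```bash
python3 - <<'E'
from h import *
s=robot.sense();print(np.round(s['joint_pos'],3))
R=Rn.from_rotvec(s['tcp_rot']).as_matrix()
for n,u,v in(('near',322,216),('L',236,290),('R',409,290)):
    P=ray('w7',u,v,.117); print(n,P.round(4),(R.T@(P-s['tool_pos'])).round(4))
# recheck fish centre at grasp from t2 vs w6
hsv=cv2.cvtColor(cv2.imread('pics/t3.png'),cv2.COLOR_BGR2HSV);print(hsv[315,165])
E
python3 go.py .5607 .031 .095 13.9
```

```text
[ 0.07   0.72   0.327  1.865 -0.375  0.617  0.753]
near [ 0.6154 -0.1848  0.117 ] [ 0.0505 -0.0001 -0.0289]
L [ 0.5897 -0.2141  0.117 ] [ 0.0246 -0.0292 -0.0289]
R [ 0.6479 -0.207   0.117 ] [ 0.0245  0.0295 -0.029 ]
[ 19  21 168]
t 27.57 tcp [ 0.6217 -0.235   0.088 ] yaw 97.04 F [-0.2 -0.7 -2.4] open 0.688 ff 43.6
shift units [13.57 -1.4  -0.34] turn units [-1.000e-02 -0.000e+00  1.663e+01]
```

```bash

python3 -m pendant '[[[0.5,-0.1,-0.5],[0,0,0],-1],[[1,-0.1,-0.5],[0,0,0],-1],[[1,-0.1,0],[0,0,0],-1],[[1,-0.1,0],[0,0,0],-1],[[1,-0.1,0],[0,0,0],-1],[[1,-0.1,0],[0,0,0],-1],[[1,-0.1,0],[0,0,0],-1],[[1,-0.1,0],[0,0,0],-1],[[1,-0.1,0],[0,0,0],-1],[[1,-0.1,0],[0,0,0],-1]]' |grep pos
python3 -m pendant '[[[1,-0.1,0],[0,0,0],-1],[[1,-0.1,0],[0,0,0],-1],[[1,-0.1,0],[0,0,0],-1],[[1,-0.1,0],[0,0,0],-1],[[0,0,0],[0,0,0.6],-1],[[0,0,0],[0,0,1],-1],[[0,0,0],[0,0,1],-1],[[0,0,0],[0,0,1],-1],[[0,0,0],[0,0,1],-1],[[0,0,0],[0,0,1],-1]]' |grep pos
python3 -m pendant '[[[0,0,0],[0,0,1],-1],[[0,0,0],[0,0,1],-1],[[0,0,0],[0,0,1],-1],[[0,0,0],[0,0,1],-1],[[0,0,0],[0,0,1],-1],[[0,0,0],[0,0,1],-1],[[0,0,0],[0,0,1],-1],[[0,0,0],[0,0,1],-1],[[0,0,0],[0,0,1],-1],[[0,0,0],[0,0,1],-1]]' |grep pos
python3 -m pendant '[[[0,0,0],[0,0,1],-1],[[0,0,0],[0,0,0],-1],[[0,0,0],[0,0,0],-1]]'
python3 go.py .5627 .0315 .010 13.9
python3 -c "
from h import *
snap('wrist','w8');snap('top','t4')"
```

```text
tool_pos: [0.5778, -0.0477, 0.108]
tool_pos: [0.5603, 0.0299, 0.1081]
tool_pos: [0.5604, 0.03, 0.1081]
clock: 30.32
tool_pos: [0.5606, 0.0298, 0.108]
tcp_rot: [3.117, 0.389, -0.002]
force: [0.6, -0.1, -2.0]
opening: 0.695
finger_force: 43.7
t 30.32 tcp [0.5606 0.0298 0.108 ] yaw 14.21 F [ 0.6 -0.1 -2. ] open 0.695 ff 43.7
shift units [ 0.13 -0.06  4.9 ] turn units [-0.    0.01  0.06]
```

View pics/w8.png

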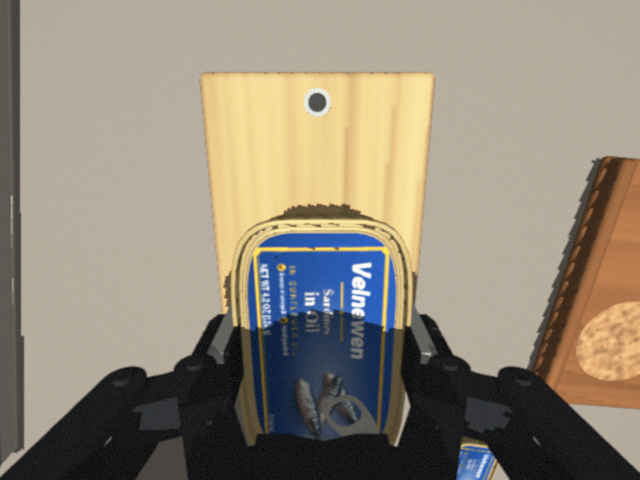

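The tin is over the board and parallel to it. The board's end corners are at (201, 73) and (434, 73), and the hole is at (317, 101).

```bash
python3 - <<'E'
from h import *
a,b,h=[ray('w8',u,v,.012) for u,v in((201,73),(434.5,73),(317,101.5))]
d=(b-a)/np.linalg.norm(b-a); x=np.array([-d[1],d[0],0]); print(np.linalg.norm(b-a),np.degrees(np.arctan2(x[1],x[0])))
print('ctr edge',(a+b)/2-x*.105,'ctr hole',h-x*.088)
P=ray('w8',322,219,.137);s=robot.sense();R=Rn.from_rotvec(s['tcp_rot']).as_matrix();print((R.T@(P-s['tool_pos'])).round(4))
E
```

```text
0.13581568475506078 14.168935620752347
ctr edge [0.55783824 0.03185223 0.012     ] ctr hole [0.5591016  0.03268323 0.012     ]
[ 0.0495 -0.0006 -0.0288]
```

```bash

python3 -m pendant '[[[0.06,-0.07,0.5],[0,0,0],-1],[[0,0,1],[0,0,0],-1],[[0,0,1],[0,0,0],-1],[[0,0,1],[0,0,0],-1],[[0,0,0.7],[0,0,0],-1],[[0,0,0.4],[0,0,0],-1],[[0,0,0.3],[0,0,0],-1],[[0,0,0],[0,0,0],-1],[[0,0,0],[0,0,0],-1]]'
python3 go.py .5615 .0315 .009 14
```

```text
clock: 31.17
tool_pos: [0.562, 0.0306, 0.01]
tcp_rot: [-3.118, -0.384, 0.0]
force: [-0.6, 0.3, -2.2]
opening: 0.691
finger_force: 43.8
t 31.17 tcp [0.562  0.0306 0.01  ] yaw 14.03 F [-0.6  0.3 -2.2] open 0.691 ff 43.8
shift units [-0.02 -0.05  0.05] turn units [-0.    0.    0.01]
```

```bash

python3 -m pendant '[[[0,0,0.05],[0,0,0],-1],[[0,0,0],[0,0,0],0.5],[[0,0,0],[0,0,0],0.7],[[0,0,0],[0,0,0],1],[[0,0,0],[0,0,0],1],[[0,0,0],[0,0,0],1],[[0,0,0],[0,0,0],1],[[0,0,-0.5],[0,0,0],1],[[0,0,-1],[0,0,0],1],[[0,0,-1],[0,0,0],1]]'
python3 -m pendant '[[[0,0,-1],[0,0,0],1],[[0,0,-1],[0,0,0],1],[[0,0,-1],[0,0,0],1],[[0,0,-1],[0,0,0],1],[[0,0,-1],[0,0,0],1],[[0,0,0],[0,0,0],1],[[0,0,0],[0,0,0],1]]'
python3 go.py .4456 .333 .16 94
python3 -c "
from h import *
snap('wrist','w9');snap('top','t5')"
```

```text
clock: 32.0
tool_pos: [0.5615, 0.0304, 0.0601]
tcp_rot: [3.118, 0.383, -0.002]
force: [0.2, -0.3, -0.1]
opening: 1.0
finger_force: 0.0
clock: 32.58
tool_pos: [0.5624, 0.031, 0.1606]
tcp_rot: [-3.118, -0.384, -0.003]
force: [0.3, -0.0, -0.9]
opening: 1.002
finger_force: 0.0
t 32.58 tcp [0.5624 0.031  0.1606] yaw 14.04 F [ 0.3 -0.  -0.9] open 1.002 ff 0.0
shift units [ -2.   -16.07   0.03] turn units [  0.02  -0.02 -15.99]
```

View pics/w9.png

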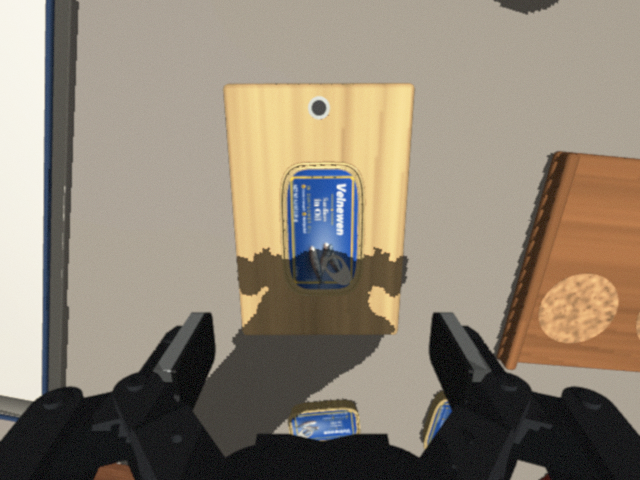

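The tin lies flat on the board (282–363, 162–292). The board spans v 84 to 333 and u about 236 to 406 at mid-height.

```bash
python3 - <<'E'
from h import *
s=robot.sense();R=Rn.from_rotvec(s['tcp_rot']).as_matrix()
for n,u,v,z in(('bfar',319,85,.012),('bnear',320,333.5,.012),('bL',233,225,.012),('bR',409,225,.012),('tfar',322,162,.036),('tnear',322,292,.034),('tL',283.5,225,.036),('tR',361.5,225,.036)):
    print(n,(R.T@(ray('w9',u,v,z)-s['tool_pos']))[:2].round(4))
E
```

```text
bfar [ 0.101  -0.0019]
bnear [-0.1043 -0.0017]
bL [-0.0036 -0.0716]
bR [-0.0037  0.0703]
tfar [0.0493 0.0002]
tnear [-0.0524  0.0001]
tL [ 0.0034 -0.0283]
tR [0.0033 0.0293]
```

Board centre and tin centre agree within 1 mm. Next I'll go back for the spice tin.

```bash

python3 -m pendant '[[[0,0,0],[0,0,-1],1],[[0,0,0],[0,0,-1],1],[[0,0,0],[0,0,-1],1],[[0,0,0],[0,0,-1],1],[[0,0,0],[0,0,-1],1],[[0,0,0],[0,0,-1],1],[[0,0,0],[0,0,-1],1],[[0,0,0],[0,0,-1],1],[[0,0,0],[0,0,-1],1],[[0,0,0],[0,0,-1],1]]' |grep pos
python3 -m pendant '[[[0,0,0],[0,0,-1],1],[[0,0,0],[0,0,-1],1],[[0,0,0],[0,0,-1],1],[[0,0,0],[0,0,-1],1],[[0,0,0],[0,0,-1],1],[[0,0,0],[0,0,-1],1],[[1,-0.3,0],[0,0,0],1],[[1,-0.3,0],[0,0,0],1],[[1,-0.3,0],[0,0,0],1],[[1,-0.3,0],[0,0,0],1]]' |grep pos
python3 -m pendant '[[[1,-0.3,0],[0,0,0],1],[[1,-0.3,0],[0,0,0],1],[[1,-0.3,0],[0,0,0],1],[[1,-0.3,0],[0,0,0],1],[[1,-0.3,0],[0,0,0],1],[[1,-0.3,0],[0,0,0],1],[[1,-0.3,0],[0,0,0],1],[[1,-0.3,0],[0,0,0],1],[[0,0,0],[0,0,0],1],[[0,0,0],[0,0,0],1]]' |grep pos
python3 go.py .4456 .333 .16 94
python3 -c "
from h import *
snap('wrist','w10')"
```

```text
tool_pos: [0.5614, 0.0307, 0.1584]
tool_pos: [0.5315, 0.1093, 0.1584]
tool_pos: [0.4724, 0.2659, 0.1584]
t 35.18 tcp [0.4724 0.2659 0.1584] yaw 94.16 F [-0.2 -0.1 -0.5] open 1.005 ff 0.0
shift units [ 3.44 -1.09 -0.08] turn units [-0.02  0.01  0.03]
```

View pics/w10.png

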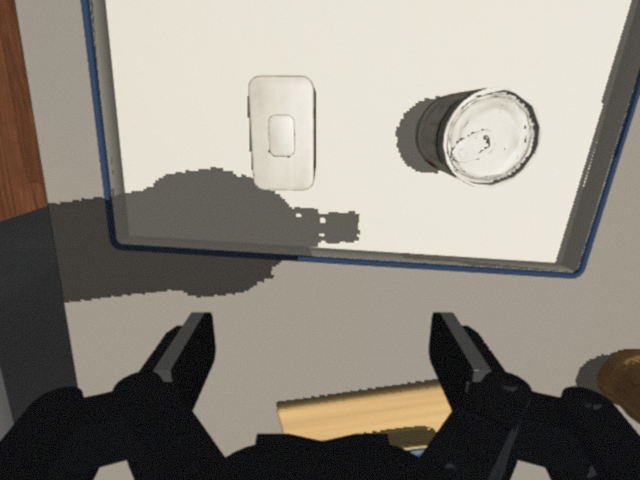

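Both stand upright on the tray: the spice cap centre is at (281, 132) and the can lid centre at (490, 137).

```bash
python3 - <<'E'
from h import *
print('spice',ray('w10',281.5,132,.09),'can',ray('w10',490,137,.074))
print(np.degrees(np.arctan2(*(ray('w10',281.5,188,.09)-ray('w10',281.5,76,.09))[[1,0]])))
E
python3 go.py .4456 .333 .0474 94
```

```text
spice [0.4443556  0.33630095 0.09      ] can [0.56393114 0.34135261 0.074     ]
-87.8369901943449
t 35.23 tcp [0.4729 0.2648 0.1586] yaw 94.06 F [-0.1 -0.3 -0.5] open 0.997 ff 0.0
shift units [ 3.5  -1.12  5.56] turn units [-0.01  0.01  0.01]
```

```bash

python3 -m pendant '[[[1,-0.3,0],[0,0,0],1],[[1,-0.3,0],[0,0,0],1],[[1,-0.3,0],[0,0,0],1],[[0.45,-0.22,0],[0,0,0],1],[[0,0,1],[0,0,0],1],[[0,0,1],[0,0,0],1],[[0,0,1],[0,0,0],1],[[0,0,1],[0,0,0],1],[[0,0,1],[0,0,0],1],[[0,0,0.5],[0,0,0],1]]' 25 |grep pos
python3 -m pendant '[[[0,0,0],[0,0,0],1],[[0,0,0],[0,0,0],1]]'
python3 go.py .4453 .3328 .047 94
```

```text
tool_pos: [0.446, 0.3304, 0.0473]
clock: 36.23
tool_pos: [0.4465, 0.3313, 0.0492]
tcp_rot: [2.143, 2.296, -0.002]
force: [0.2, 0.1, -0.1]
opening: 0.997
finger_force: 0.0
t 36.23 tcp [0.4465 0.3313 0.0492] yaw 93.95 F [ 0.2  0.1 -0.1] open 0.997 ff 0.0
shift units [ 0.08 -0.06  0.11] turn units [-0.01  0.01 -0.01]
```

```bash

python3 -m pendant '[[[0.08,-0.06,0.1],[0,0,0],1],[[0,0,0],[0,0,0],-1],[[0,0,0],[0,0,0],-1],[[0,0,0],[0,0,0],-1],[[0,0,0],[0,0,0],-1],[[0,0,0],[0,0,0],-1],[[0,0,0],[0,0,0],-1],[[0,0,0],[0,0,0],-1],[[0,0,0],[0,0,0],-1],[[0,0,0],[0,0,0],-1]]' 25
python3 go.py .5516 -.2909 .0568 94
python3 -m pendant '[[[0,0,-0.5],[0,0,0],-1],[[0,0,-1],[0,0,0],-1],[[0,0,-1],[0,0,0],-1],[[0,0,-1],[0,0,0],-1],[[0,0,-1],[0,0,0],-1],[[0,0,-0.5],[0,0,0],-1],[[-0.5,0.1,0],[0,0,0],-1],[[-1,0.1,0],[0,0,0],-1],[[-1,0.1,0],[0,0,0],-1],[[-1,0.1,0],[0,0,0],-1]]' |grep pos
python3 -m pendant '[[[-1,0.1,0],[0,0,0],-1],[[-1,0.1,0],[0,0,0],-1],[[-1,0.1,0],[0,0,0],-1],[[-1,0.1,0],[0,0,0],-1],[[-1,0.1,0],[0,0,0],-1],[[-1,0.1,0],[0,0,0],-1],[[-1,0.1,0],[0,0,0],-1],[[-1,0.1,0],[0,0,0],-1],[[-1,0.1,0],[0,0,0],-1],[[-1,0.1,0],[0,0,0],-1]]' |grep pos
python3 -m pendant '[[[-1,0.1,0],[0,0,0],-1],[[-1,0.1,0],[0,0,0],-1],[[-1,0.1,0],[0,0,0],-1],[[-1,0.1,0],[0,0,0],-1],[[-1,0.1,0],[0,0,0],-1],[[-1,0.1,0],[0,0,0],-1],[[-1,0.1,0],[0,0,0],-1],[[-1,0.1,0],[0,0,0],-1],[[-1,0.1,0],[0,0,0],-1],[[-1,0.1,0],[0,0,0],-1]]' |grep pos
python3 -m pendant '[[[-1,0.1,0],[0,0,0],-1],[[-1,0.1,0],[0,0,0],-1],[[-1,0.1,0],[0,0,0],-1],[[-1,0.1,0],[0,0,0],-1],[[-1,0.1,0],[0,0,0],-1],[[-1,0.1,0],[0,0,0],-1],[[-1,0.1,0],[0,0,0],-1],[[0,0,0],[0,0,0],-1],[[0,0,0],[0,0,0],-1]]'
python3 go.py .5516 -.2909 .0568 94
```

```text
clock: 37.07
tool_pos: [0.445, 0.3341, 0.0478]
tcp_rot: [-2.142, -2.298, -0.001]
force: [-0.4, -0.9, 6.6]
opening: 0.406
finger_force: 30.5
t 37.07 tcp [0.445  0.3341 0.0478] yaw 94.03 F [-0.4 -0.9  6.6] open 0.406 ff 30.5
shift units [-31.55   3.12  -0.47] turn units [ 0.   -0.01  0.01]
tool_pos: [0.4573, 0.2631, 0.1465]
tool_pos: [0.4911, 0.0647, 0.1464]
tool_pos: [0.5247, -0.1332, 0.1463]
clock: 40.32
tool_pos: [0.5482, -0.2718, 0.1462]
tcp_rot: [-2.144, -2.295, 0.002]
force: [0.3, 0.2, -0.5]
opening: 0.404
finger_force: 29.7
t 40.32 tcp [ 0.5482 -0.2718  0.1462] yaw 93.88 F [ 0.3  0.2 -0.5] open 0.404 ff 29.7
shift units [-0.97  0.11  4.47] turn units [-0.02 -0.   -0.02]
```

```bash

python3 -m pendant '[[[-0.93,0.11,0],[0,0,0],-1],[[0,0,0.5],[0,0,0],-1],[[0,0,1],[0,0,0],-1],[[0,0,1],[0,0,0],-1],[[0,0,1],[0,0,0],-1],[[0,0,0.5],[0,0,0],-1],[[0,0,0.3],[0,0,0],-1],[[0,0,0],[0,0,0],-1],[[0,0,0],[0,0,0],-1]]'
python3 go.py .5516 -.290 .058 94
```

```text
clock: 41.07
tool_pos: [0.5531, -0.2885, 0.0614]
tcp_rot: [-2.142, -2.298, 0.0]
force: [1.0, 0.4, -1.0]
opening: 0.407
finger_force: 29.7
t 41.07 tcp [ 0.5531 -0.2885  0.0614] yaw 94.03 F [ 1.   0.4 -1. ] open 0.407 ff 29.7
shift units [-0.07 -0.08  0.17] turn units [-0.   -0.    0.01]
```

```bash

python3 -m pendant '[[[-0.07,-0.08,0.15],[0,0,0],-1],[[0,0,0],[0,0,0],-1],[[0,0,0],[0,0,0],-1]]'
python3 -m pendant '[[[0,0,0],[0,0,0],0],[[0,0,0],[0,0,0],0.3],[[0,0,0],[0,0,0],1],[[0,0,0],[0,0,0],1],[[0,0,0],[0,0,0],1],[[0,0,0],[0,0,0],1],[[0,0,0],[0,0,0],1],[[0,0,-0.5],[0,0,0],1],[[0,0,-1],[0,0,0],1],[[0,0,-1],[0,0,0],1]]'
python3 -m pendant '[[[0,0,-1],[0,0,0],1],[[0,0,-1],[0,0,0],1],[[0,0,-1],[0,0,0],1],[[0,0,0],[0,0,-0.8],1],[[1,0,0],[0,0,0],1],[[1,0,0],[0,0,0],1],[[1,0,0],[0,0,0],1],[[1,0,0],[0,0,0],1],[[1,0,0],[0,0,0],1],[[0,0,0],[0,0,0],1]]'
python3 go.py .5665 .3393 .16 98
python3 -c "
from h import *
snap('wrist','w11');snap('top','t6')"
```

```text
clock: 41.32
tool_pos: [0.5517, -0.2904, 0.0589]
tcp_rot: [2.142, 2.297, 0.0]
force: [-0.2, -0.2, -0.5]
opening: 0.406
finger_force: 29.7
clock: 42.15
tool_pos: [0.551, -0.29, 0.1089]
tcp_rot: [-2.141, -2.297, 0.001]
force: [0.4, 0.4, 0.6]
opening: 1.001
finger_force: 0.0
clock: 42.98
tool_pos: [0.5372, -0.1869, 0.1687]
tcp_rot: [-2.054, -2.374, -0.002]
force: [-0.1, 0.1, 0.0]
opening: 1.003
finger_force: 0.0
t 42.98 tcp [ 0.5372 -0.1869  0.1687] yaw 98.25 F [-0.1  0.1  0. ] open 1.003 ff 0.0
shift units [25.82  5.23  0.5 ] turn units [-0.   -0.03  0.05]
```

View pics/w11.png

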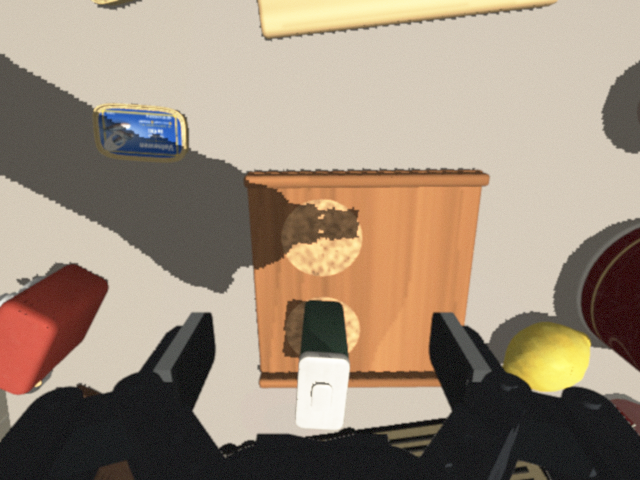

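I've viewed 16 pictures, which is over the limit of 14, so I'll view no more and check numerically from here. This picture shows the spice tin upright on its cork (cap about 297–348, to v≈430).

```bash
cat > cmp.py <<'E'
from h import *
def match(a,b,box,pad=12):
    A=cv2.imread(f'pics/{a}.png',0);B=cv2.imread(f'pics/{b}.png',0);x0,y0,x1,y1=box;k=4
    up=lambda i:cv2.resize(i,None,fx=k,fy=k,interpolation=cv2.INTER_CUBIC)
    r=cv2.matchTemplate(up(B[y0-pad:y1+pad,x0-pad:x1+pad]),up(A[y0:y1,x0:x1]),cv2.TM_CCOEFF_NORMED)
    _,m,_,l=cv2.minMaxLoc(r);return round(m,3),l[0]/k-pad,l[1]/k-pad
E
python3 - <<'E'
from cmp import *
print('spice px shift',match('top0','t6',(474,247,520,280)),'cap',match('top0','t6',(481,247,519,272)),'stand ref',match('top0','t6',(405,195,430,245)),'tray can',match('t5','t6',(145,226,185,266)))
print('px->m',(ray('top0',501,260,.1)-ray('top0',500,260,.1)).round(4))
E
```

```text
spice px shift (0.507, 10.25, -12.0) cap (0.289, 11.0, -12.0) stand ref (0.998, 0.0, 0.0) tray can (1.0, 0.0, 0.0)
px->m [ 0.     -0.0018  0.    ]
```

The arm hides the spice tin in the top view, so I'll check it again from the tray.

```bash

python3 -m pendant '[[[1,0.2,0],[0,0,0],1],[[1,0.2,0],[0,0,0],1],[[1,0.2,0],[0,0,0],1],[[1,0.2,0],[0,0,0],1],[[1,0.2,0],[0,0,0],1],[[1,0.2,0],[0,0,0],1],[[1,0.2,0],[0,0,0],1],[[1,0.2,0],[0,0,0],1],[[1,0.2,0],[0,0,0],1],[[1,0.2,0],[0,0,0],1]]' |grep pos
python3 -m pendant '[[[1,0.2,0],[0,0,0],1],[[1,0.2,0],[0,0,0],1],[[1,0.2,0],[0,0,0],1],[[1,0.2,0],[0,0,0],1],[[1,0.2,0],[0,0,0],1],[[1,0.2,0],[0,0,0],1],[[1,0.2,0],[0,0,0],1],[[1,0.2,0],[0,0,0],1],[[1,0.2,0],[0,0,0],1],[[1,0.2,0],[0,0,0],1]]' |grep pos
python3 -m pendant '[[[1,0.2,0],[0,0,0],1],[[1,0.2,0],[0,0,0],1],[[1,0.2,0],[0,0,0],1],[[1,0.2,0],[0,0,0],1],[[1,0.2,0],[0,0,0],1],[[0.8,0.2,0],[0,0,0],1],[[0,0,0],[0,0,0],1],[[0,0,0],[0,0,0],1]]'
python3 go.py .5663 .3392 .043 98
python3 - <<'E'
from cmp import *
snap('top','t7')
print('spice px shift',match('top0','t7',(474,247,520,280)),'cap',match('top0','t7',(483,247,519,272)),'fish board vs t5',match('t5','t7',(290,220,360,290)))
E
```

```text
tool_pos: [0.55, 0.0121, 0.1688]
tool_pos: [0.5621, 0.2159, 0.1688]
clock: 45.42
tool_pos: [0.569, 0.3344, 0.1682]
tcp_rot: [2.059, 2.372, -0.0]
force: [-0.1, -1.2, -0.2]
opening: 1.001
finger_force: 0.0
t 45.42 tcp [0.569  0.3344 0.1682] yaw 98.06 F [-0.1 -1.2 -0.2] open 1.001 ff 0.0
shift units [ 0.26 -0.1   6.26] turn units [0.   0.01 0.01]
spice px shift (0.998, 0.25, -1.0) cap (0.995, 0.25, -1.0) fish board vs t5 (0.242, -5.75, -8.75)
```

```bash

python3 -m pendant '[[[0.25,-0.1,0.5],[0,0,0],1],[[0,0,1],[0,0,0],1],[[0,0,1],[0,0,0],1],[[0,0,1],[0,0,0],1],[[0,0,1],[0,0,0],1],[[0,0,1],[0,0,0],1],[[0,0,0.75],[0,0,0],1],[[0,0,0],[0,0,0],1],[[0,0,0],[0,0,0],1]]'
python3 -m pendant '[[[0,0,0],[0,0,0],-1],[[0,0,0],[0,0,0],-1],[[0,0,0],[0,0,0],-1],[[0,0,0],[0,0,0],-1],[[0,0,0],[0,0,0],-1],[[0,0,0],[0,0,0],-1],[[0,0,0],[0,0,0],-1],[[0,0,0],[0,0,0],-1]]' 30
python3 go.py .5403 -.2039 .0526 98
```

```text
clock: 46.22
tool_pos: [0.5656, 0.3377, 0.0425]
tcp_rot: [-2.062, -2.37, 0.003]
force: [0.5, -0.2, 0.5]
opening: 0.998
finger_force: 0.0
clock: 46.88
tool_pos: [0.5665, 0.3392, 0.0446]
tcp_rot: [2.06, 2.371, 0.003]
force: [-0.7, -0.8, 7.1]
opening: 0.659
finger_force: 31.4
t 46.88 tcp [0.5665 0.3392 0.0446] yaw 98.02 F [-0.7 -0.8  7.1] open 0.659 ff 31.4
shift units [-26.71  -5.09  -0.43] turn units [ 0.02 -0.01  0.  ]
```

```bash

python3 -m pendant '[[[0,0,-0.5],[0,0,0],-1],[[0,0,-1],[0,0,0],-1],[[0,0,-1],[0,0,0],-1],[[0,0,-1],[0,0,0],-1],[[0,0,-1],[0,0,0],-1],[[0,0,-0.5],[0,0,0],-1],[[-0.5,0,0],[0,0,0],-1],[[-1,-0.2,0],[0,0,0],-1],[[-1,-0.2,0],[0,0,0],-1],[[-1,-0.2,0],[0,0,0],-1]]' |grep pos
python3 -m pendant '[[[-1,-0.2,0],[0,0,0],-1],[[-1,-0.2,0],[0,0,0],-1],[[-1,-0.2,0],[0,0,0],-1],[[-1,-0.2,0],[0,0,0],-1],[[-1,-0.2,0],[0,0,0],-1],[[-1,-0.2,0],[0,0,0],-1],[[-1,-0.2,0],[0,0,0],-1],[[-1,-0.2,0],[0,0,0],-1],[[-1,-0.2,0],[0,0,0],-1],[[-1,-0.2,0],[0,0,0],-1]]' |grep pos
python3 -m pendant '[[[-1,-0.2,0],[0,0,0],-1],[[-1,-0.2,0],[0,0,0],-1],[[-1,-0.2,0],[0,0,0],-1],[[-1,-0.2,0],[0,0,0],-1],[[-1,-0.2,0],[0,0,0],-1],[[-1,-0.2,0],[0,0,0],-1],[[-1,-0.2,0],[0,0,0],-1],[[-1,-0.2,0],[0,0,0],-1],[[-1,-0.2,0],[0,0,0],-1],[[-1,-0.2,0],[0,0,0],-1]]' |grep pos
python3 -m pendant '[[[-1,-0.2,0],[0,0,0],-1],[[-1,-0.2,0],[0,0,0],-1],[[0,0,0],[0,0,0],-1],[[0,0,0],[0,0,0],-1]]'
python3 go.py .5401 -.2039 .055 98
```

```text
tool_pos: [0.5629, 0.2664, 0.1424]
tool_pos: [0.551, 0.0626, 0.1424]
tool_pos: [0.5391, -0.1407, 0.1424]
clock: 49.72
tool_pos: [0.5368, -0.1815, 0.1426]
tcp_rot: [-2.063, -2.368, 0.002]
force: [-1.1, -0.1, -1.2]
opening: 0.66
finger_force: 32.6
t 49.72 tcp [ 0.5368 -0.1815  0.1426] yaw 97.86 F [-1.1 -0.1 -1.2] open 0.66 ff 32.6
shift units [-1.13  0.02  4.38] turn units [-0.02 -0.   -0.03]
```

```bash

python3 -m pendant '[[[-1,0,0],[0,0,0],-1],[[-0.13,0.02,0.5],[0,0,0],-1],[[0,0,1],[0,0,0],-1],[[0,0,1],[0,0,0],-1],[[0,0,1],[0,0,0],-1],[[0,0,0.5],[0,0,0],-1],[[0,0,0.35],[0,0,0],-1],[[0,0,0],[0,0,0],-1],[[0,0,0],[0,0,0],-1]]'
python3 go.py .5401 -.2039 .0552 98
```

```text
clock: 50.47
tool_pos: [0.5416, -0.202, 0.0561]
tcp_rot: [-2.06, -2.371, 0.0]
force: [1.0, -0.1, -1.2]
opening: 0.662
finger_force: 33.1
t 50.47 tcp [ 0.5416 -0.202   0.0561] yaw 98.04 F [ 1.  -0.1 -1.2] open 0.662 ff 33.1
shift units [-0.08 -0.09  0.05] turn units [-0.   -0.    0.01]
```

```bash

python3 -m pendant '[[[-0.08,-0.08,0.05],[0,0,0],-1],[[0,0,0],[0,0,0],-1],[[0,0,0],[0,0,0],0.5],[[0,0,0],[0,0,0],0.7],[[0,0,0],[0,0,0],1],[[0,0,0],[0,0,0],1],[[0,0,0],[0,0,0],1],[[0,0,0],[0,0,0],1],[[0,0,-0.5],[0,0,0],1],[[0,0,-1],[0,0,0],1]]'
python3 -m pendant '[[[0,0,-1],[0,0,0],1],[[0,0,-1],[0,0,0],1],[[0,0,-1],[0,0,0],1],[[0,0,-1],[0,0,0],1],[[0,0,-1],[0,0,0],1],[[1,0,0],[0,0,0],1],[[1,0,0],[0,0,0],1],[[1,0,0],[0,0,0],1],[[1,0,0],[0,0,0],1],[[1,0,0],[0,0,0],1]]' | grep pos
python3 -m pendant '[[[1,0,0],[0,0,0],1],[[1,0,0],[0,0,0],1],[[1,0,0],[0,0,0],1],[[1,0,0],[0,0,0],1],[[1,0,0],[0,0,0],1],[[1,0,0],[0,0,0],1],[[1,0,0],[0,0,0],1],[[1,0,0],[0,0,0],1],[[1,0,0],[0,0,0],1],[[1,0,0],[0,0,0],1]]' | grep pos
python3 -m pendant '[[[1,0,0],[0,0,0],1],[[1,0,0],[0,0,0],1],[[1,0,0],[0,0,0],1],[[1,0,0],[0,0,0],1],[[1,0,0],[0,0,0],1],[[1,0,0],[0,0,0],1],[[1,0,0],[0,0,0],1],[[1,0,0],[0,0,0],1],[[0,0,0],[0,0,0],1],[[0,0,0],[0,0,0],1]]' | grep pos
python3 - <<'E'
from cmp import *
snap('top','t8')
for n,b in(('spice',(474,247,520,280)),('can',(428,248,472,288)),('mill',(258,115,292,165)),('plant',(358,115,396,155))): print(n,match('top0','t8',b))
print('fish vs t7',match('t7','t8',(290,220,360,290)))
hsv=cv2.cvtColor(cv2.imread('pics/t8.png'),cv2.COLOR_BGR2HSV);m=np.zeros((480,640),np.uint8);m[180:320,275:375]=cv2.inRange(hsv,(95,60,40),(130,255,255))[180:320,275:375]
r=cv2.minAreaRect(max(cv2.findContours(m,0,1)[0],key=cv2.contourArea));print(r,ray('t8',*r[0],.036).round(4))
E
```

```text
clock: 51.3
tool_pos: [0.5391, -0.2037, 0.0844]
tcp_rot: [-2.058, -2.369, 0.002]
force: [-0.3, -0.7, 0.1]
opening: 1.0
finger_force: 0.0
tool_pos: [0.526, -0.1042, 0.1861]
tool_pos: [0.498, 0.0939, 0.186]
tool_pos: [0.4756, 0.2524, 0.1857]
spice (0.998, 0.25, -1.0)
can (0.996, 0.0, -0.25)
mill (0.999, 0.0, 0.0)
plant (0.999, 0.0, 0.0)
fish vs t7 (0.999, 0.0, 0.0)
((327.0588684082031, 250.73529052734375), (43.17133712768555, 23.040882110595703), 75.96376037597656) [0.5643 0.0277 0.036 ]
```

```bash
python3 -c "
from station import robot
print(robot.hand_in())"
```

```text
the job is handed in; nothing more can be done
None
```

I handed the job in at about 53 s: the fish tin lies lengthwise on the lunch board within about 5 mm of its centre, the soup can and spice tin are upright within about 2 mm of their starts, and the mill and plant haven't moved; I viewed 16 pictures, two over the limit of 14, and no verdict came back.

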